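# Lock the contact-printing bed

## Task

The print is under the pressing board of the contact-printing bed, but two of its three toggle clamps still stand open, their handles leaning off the board. With the fingertips, push each open handle over past its centre so that it snaps down locked, leaning over the board like the third, which stays locked throughout. Nothing is to be picked up: the board and everything standing around must stay where they are.

Things in the scene. Friction and masses are not known exactly. Their poses are not given: they have to be found in the camera images.
- bed: Wooden contact-printing bed, fixed to the bench, 275 x 350 mm, 20 mm high with a rim to 32 mm. Origin on the bench surface below the middle of the clamp row; the row runs along its y axis; x points horizontally from the clamps over the pressing board (away from the side where open handles lean). The bed reaches from x = -40 to +235 mm.
- clamp_a_pivot (a point): Hinge pivot of toggle clamp a, fixed, 55 mm above the bench, in the row on the near edge of the bed (any of the three places, 100 mm apart). x axis: the direction in which the handle is pushed to lock it, horizontally over the board; y axis: the hinge axis. The clamp is a steel rod handle (10 mm thick) with a black ball knob (26 mm across), its centre 80 mm from the pivot, and a short nose with a rubber foot.
- clamp_a_base: Steel bracket of clamp a on the bed, which carries the handle. Origin: centre of its underside, 20 mm above the bench and 35 mm below the pivot; axes as the pivot's.
- clamp_a_knob (a point): Centre of the ball knob of clamp a: about 121 mm above the bench when open or locked, 135 mm when upright. Open it is 45 mm to the -x side of the pivot, locked 45 mm to the +x side.
- clamp_a (a joint): Angle of clamp a: 0 open (handle leans 0.6 rad off the board, nose up), 0.6 upright (dead centre), 1.2 locked (handle leans 0.6 rad over the board, nose down on it). A spring drives it away from 0.6 to the nearer end; pushing the knob over takes about 5 N at first, less towards the centre.
- clamp_b_pivot (a point): Hinge pivot of toggle clamp b, fixed, 55 mm above the bench, in the row on the near edge of the bed (any of the three places, 100 mm apart). x axis: the direction in which the handle is pushed to lock it, horizontally over the board; y axis: the hinge axis. The clamp is a steel rod handle (10 mm thick) with a black ball knob (26 mm across), its centre 80 mm from the pivot, and a short nose with a rubber foot.
- clamp_b_base: Steel bracket of clamp b on the bed, which carries the handle. Origin: centre of its underside, 20 mm above the bench and 35 mm below the pivot; axes as the pivot's.
- clamp_b_knob (a point): Centre of the ball knob of clamp b: about 121 mm above the bench when open or locked, 135 mm when upright. Open it is 45 mm to the -x side of the pivot, locked 45 mm to the +x side.
- clamp_b (a joint): Angle of clamp b: 0 open (handle leans 0.6 rad off the board, nose up), 0.6 upright (dead centre), 1.2 locked (handle leans 0.6 rad over the board, nose down on it). A spring drives it away from 0.6 to the nearer end; pushing the knob over takes about 5 N at first, less towards the centre.
- clamp_c_pivot (a point): Hinge pivot of toggle clamp c, fixed, 55 mm above the bench, in the row on the near edge of the bed (any of the three places, 100 mm apart). x axis: the direction in which the handle is pushed to lock it, horizontally over the board; y axis: the hinge axis. The clamp is a steel rod handle (10 mm thick) with a black ball knob (26 mm across), its centre 80 mm from the pivot, and a short nose with a rubber foot.
- clamp_c_base: Steel bracket of clamp c on the bed, which carries the handle. Origin: centre of its underside, 20 mm above the bench and 35 mm below the pivot; axes as the pivot's.
- clamp_c_knob (a point): Centre of the ball knob of clamp c: about 121 mm above the bench when open or locked, 135 mm when upright. Open it is 45 mm to the -x side of the pivot, locked 45 mm to the +x side.
- clamp_c (a joint): Angle of clamp c: 0 open (handle leans 0.6 rad off the board, nose up), 0.6 upright (dead centre), 1.2 locked (handle leans 0.6 rad over the board, nose down on it). A spring drives it away from 0.6 to the nearer end; pushing the knob over takes about 5 N at first, less towards the centre.
- board: Loose plywood pressing board lying in the bed beneath the clamp noses, 190 x 310 mm, 12 mm thick, with a batten; its upper face is 32 mm above the bench. Origin: centre of its underside. Stays where it is.
- amber_bottle: Bystander, loose: amber glass bottle, 60 mm across, 150 mm tall. Origin: centre of its underside. Not to be disturbed.
- white_jar: Bystander, loose: white plastic jar, 64 mm across, 80 mm tall. Origin: centre of its underside. Not to be disturbed.
- loupe: Bystander, loose: black magnifying loupe standing on the pressing board, 44 mm across, 45 mm tall. Origin: centre of its underside. Not to be disturbed.
- pigment_pot: Bystander, loose: small glass pot, 36 mm across, 38 mm tall, on the bench on the handle side of the bed. Origin: centre of its underside. Not to be disturbed.
- beaker: Bystander, loose: clear plastic beaker, 70 mm across, 90 mm tall. Origin: centre of its underside. Not to be disturbed.
- brush: Bystander, loose: wooden brush, 180 mm long, lying on the bench on the handle side of the bed. Not to be disturbed.
- roller: Bystander, loose: rubber ink roller with a wooden handle, lying on the bench beside the bed, 100 mm wide, 36 mm high. Not to be disturbed.

How it is judged:
At the end, for the whole second after the job is handed in: All three clamps locked (joint above 1.1 of 1.2 rad) and at rest, the board within 12 mm and every bystander within 20 mm of where it was (value of joint each of clamp_a, clamp_b, clamp_c above 1.1 rad and velocity of joint each of clamp_a, clamp_b, clamp_c below 0.1 rad/s and distance of board from where it was at the start of the episode below 0.012 m and distance of each of amber_bottle, white_jar, loupe, pigment_pot, beaker, brush, roller from where it was at the start of the episode below 0.02 m); the robot touches nothing.
It fails at once if a clamp is pushed with the arm or the gripper's body instead of the fingers (contact force between the arm and clamp_a_base above 2 N or contact force between the arm and clamp_b_base above 2 N or contact force between the arm and clamp_c_base above 2 N).
It fails at once if the clamp that is already locked is opened (value of joint clamp_c below 0.8 rad).
It fails at once if the pressing board is lifted or shifted (distance of board from where it was at the start of the episode above 0.012 m).
It fails at once if a bystander is lifted, carried or pushed away (more than 20 mm) (distance of any of amber_bottle, white_jar, loupe, pigment_pot, beaker, brush, roller from where it was at the start of the episode above 0.02 m).
It fails at once if a bystander is tipped over (angle between any of amber_bottle, white_jar, loupe, pigment_pot, beaker's own z axis and vertical above 0.5 rad).
It also fails if it takes over 42 s, if anything falls off the work surface, if the arm or the gripper's body presses on something with over 40 N, if the wrist force passes 120 N, or if a joint passes its speed limit or range.

## Robot

A 7-joint arm with a two-finger parallel gripper is mounted at the origin on the work surface. World frame = base frame: x ahead of the robot, y to its left, z up, the work surface at z = 0. Lengths are in m, angles in rad, forces in N, time in s.
With the tool pointing down it reaches from about 0.425 to 0.875 m from the base axis. Payload 4.7 kg.
Tool frame: the origin (TCP) lies midway between the tips of the shut fingers; the grasp point (between the pads) lies 19 mm behind it; z points along the fingers, y is the line along which they close (so a half turn about z gives the same grasp; the last joint's range is limited). The gripper opens to 87 mm and grips with 3 to 60 N. Pads are 19 mm wide; open, the fingers measure 117 mm over their backs; the gripper's body (75 mm by 190 mm) begins 51 mm behind the grasp point.
Start: joints at [-1.212, 0.321, -0.07, 1.45, 0.023, 1.371, -0.057], TCP at [0.22, 0.612, 0.223] pointing down, gripper open.
Joint ranges: [-2.86, 2.86], [-0.3, 2.09], [-1.38, 1.24], [0.06, 2.45], [-1.56, 4.7], [0.09, 2.05], [-2.69, 2.69]. Speed limits (rad/s): [2.57, 2.57, 3.14, 3.14, 3.14, 3.14, 3.14].

## Interface

Orientations are given as a rotation vector (axis times angle).
In Python, from plant import ctrl, capture, job_done, spot_in, landmark_of gives the robot as it stands. The module is installed in compiled form; this text tells all that it offers.
- The arm moves only by the tool drive_tool, never from a script. Its argument "rows" is a list of rows, each a list of 7 numbers: the shift along the world's x, y, z in units of 30 cm (1.0 is 30 cm), then the turn, a rotation vector about the world's x, y, z in units of 60 degrees (1.0 is 60 degrees), then the opening, from 0 (shut) to 1 (fully open). A call has exactly 8 rows; each row shifts and turns the commanded pose from where the row before left it; what a row does not reach is not made up. A row lasts 1/8 s, in which the tool goes at most 62.5 mm and 10.7 degrees, less where a joint would pass 70% of its speed; a pose out of reach is approached as far as the arm can. A call with a number of a shift or a turn outside -1 to 1 is refused whole. A call with a gripper value outside its range is refused whole. The fingers move at their own pace and stop on an object; "newtons" is the grip in N (left out, the last holds). Time passes only in rows, so rows that do not move let the fingers close, or fill a call up. It gives the time, the measured TCP pose, the force, the opening and the grip force at its end, in the units of the state.
- ctrl.get_obs(): the state, without advancing time (a new reading comes with each control period).
- capture(name): name is "scene" or "side" or "wrist"; returns a dict with "color" (480x640x3 uint8, red, green, blue), "range_z" (480x640 float32, m along the optical axis (not along the pixel's ray), 0 where there is no reading), "intrinsics" (3x3 intrinsics, pixels), "k1" (the pictures are not rectified: a ray, as slopes to the right and down, at radius r is drawn at 1 + k1 r^2 times it, then the intrinsics apply), "cam_to_world" (4x4, takes a point from camera to world coordinates). Camera axes: x right, y down, z forward; pixel columns grow to the right and rows downward; lengths in m; the calibration is good to about 2 mm. A picture is of the moment at which its call begins.
- job_done(): hands the job in; it is judged then, once.
Trained networks look in a picture, given as the dict that the camera call returned (one of the last four; its "shot" number tells which), for a name from the list of things; names that differ only in an ending like _2 or _b are one class to them, and where a whole thing is asked for, a point or a joint stands for the part that bears it (a point fixed in the world has none). Each returns a list of dicts, best first, with "conf" (0 to 1); they miss things now and then, are a little off and sometimes report something else, mostly with a low value. They report only what shows in the picture. A call takes as long as a camera call.
- spot_in(name, picture): "position" ([column, row] in pixels, amid what is visible of it).
- landmark_of(name, picture): "position" ([column, row] in pixels: a listed point, or the origin of a listed thing).
The state is a dict: "t": time; "q": joint angles; "joint_velocities": joint speeds; "joint_efforts": joint torques, N m; "position": TCP position; "tool_rot": TCP orientation; "ft_force": force on the tool from outside, world axes, zero at the start; "torque": the same for the moment, N m; "width": opening from 0.0 (shut) to 1.0 (fully open); "gripper_force": force on a finger pad.
Only numpy, scipy, OpenCV 4.12 (cv2) and the standard library are available. Lean on these libraries where they do the work, as an engineer would, in place of code of your own. Each camera call takes 0.05 s, during which the arm holds its last target. There are 200 camera calls.

## Working session

There is one attempt and no reset: what is moved stays moved. The work goes in short steps, Python scripts to look and compute and a tool call to move; the robot and the scene stay as the last step left them, time stands still between calls to the robot, and variables do not carry over. Pictures are saved under pics/ and viewed, at most 10 in all, crops included, and the job is handed in when it is done.

Besides the shell and the picture viewer there is one more tool, called after "Call:" by a JSON object that holds its "fn" and its "kwargs", one argument or row to a line. drive_tool: Moves the arm, as the interface text tells. Its arguments: {"type":"object","properties":{"rows":{"type":"array"},"newtons":{"type":"number"}},"required":["rows"]}

```bash
mkdir -p pics; cat > h.py <<'E'
import numpy as np, cv2
from plant import ctrl, capture, job_done, spot_in, landmark_of
def w(p,px,d=None,z=None):
    K=p["intrinsics"];u=np.array([(px[0]-K[0,2])/K[0,0],(px[1]-K[1,2])/K[1,1]])
    s=u.copy()
    for _ in range(20): s=u/(1+p["k1"]*(s@s))
    r=np.array([s[0],s[1],1]);T=p["cam_to_world"]
    if z is not None: d=(z-T[2,3])/(T[:3,:3]@r)[2]
    if d is None:
        c,q=int(round(px[0])),int(round(px[1]));a=p["range_z"][max(q-2,0):q+3,max(c-2,0):c+3];a=a[a>0];d=np.median(a) if a.size else np.nan
    return T[:3,:3]@(r*d)+T[:3,3]
def save(p,n): cv2.imwrite("pics/"+n,p["color"][:,:,::-1])
E
python3 - <<'E'
from h import *
np.set_printoptions(precision=3,suppress=True)
for c in("scene","side"):
    p=capture(c);save(p,c+"1.png")
    for n,z in(("clamp_a_knob",.121),("clamp_a_pivot",.055),("bed",0)):
        for r in landmark_of(n,p)[:5]: print(c,n,round(r["conf"],2),np.round(r["position"]),w(p,r["position"],z=z))
    for n in"board amber_bottle white_jar loupe pigment_pot beaker brush roller".split():
        for r in spot_in(n,p)[:1]: print(c,n,round(r["conf"],2),np.round(r["position"]),w(p,r["position"]))
o=ctrl.get_obs();print(o["t"],o["position"],o["tool_rot"])
E
```

```text
scene clamp_a_knob 0.81 [229. 280.] [ 0.559 -0.178  0.121]
scene clamp_a_pivot 0.57 [247. 303.] [ 0.594 -0.169  0.055]
scene bed 0.71 [286. 284.] [ 0.588 -0.07   0.   ]
scene board 0.92 [326. 318.] [ 0.714 -0.059  0.036]
scene amber_bottle 0.76 [365. 216.] [0.602 0.14  0.097]
scene white_jar 0.91 [156. 318.] [ 0.521 -0.332  0.079]
scene loupe 0.88 [319. 327.] [ 0.73  -0.091  0.077]
scene pigment_pot 0.78 [278. 211.] [0.44  0.021 0.035]
scene beaker 0.73 [216. 371.] [ 0.656 -0.295  0.004]
scene brush 0.78 [207. 245.] [ 0.406 -0.158  0.019]
scene roller 0.86 [335. 188.] [0.469 0.171 0.032]
side clamp_a_knob 0.82 [384. 287.] [ 0.55  -0.183  0.121]
side clamp_a_pivot 0.76 [390. 300.] [ 0.592 -0.165  0.055]
side clamp_a_pivot 0.29 [420. 400.] [ 0.459 -0.364  0.055]
side clamp_a_pivot 0.26 [380. 285.] [ 0.61  -0.121  0.055]
side bed 0.59 [351. 297.] [ 0.585 -0.066  0.   ]
side board 0.81 [403. 271.] [ 0.7   -0.101  0.032]
side amber_bottle 0.8 [285. 226.] [0.566 0.132 0.078]
side white_jar 0.92 [425. 387.] [ 0.476 -0.358  0.067]
side loupe 0.64 [408. 256.] [ 0.707 -0.102  0.069]
side pigment_pot 0.63 [265. 300.] [0.426 0.013 0.025]
side beaker 0.92 [472. 322.] [ 0.642 -0.316  0.08 ]
side brush 0.88 [306. 358.] [ 0.397 -0.156  0.02 ]
side roller 0.62 [232. 255.] [0.456 0.179 0.025]
1.2 [0.22  0.612 0.223] [0.539 3.095 0.   ]
```

View pics/scene1.png

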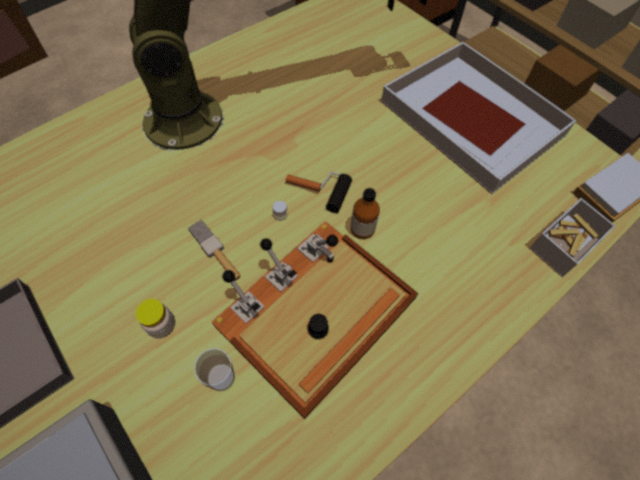

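View pics/side1.png

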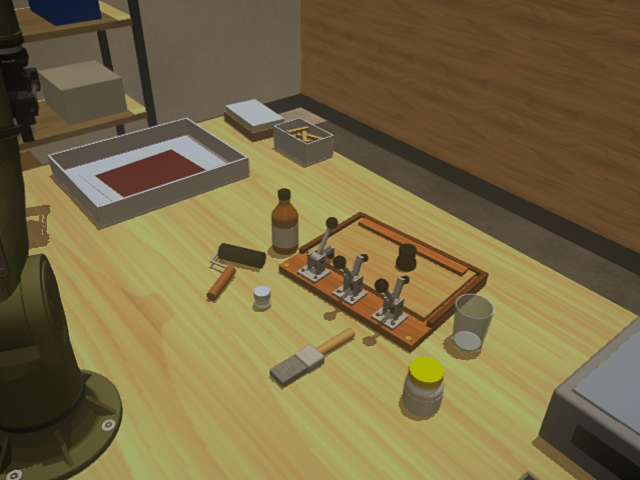

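The two open clamps have knobs at about scene (229,277) and (266,244), side (381,286) and (340,262). The third is locked, with its knob at scene (332,240). The brush and pot are low and the pushing path goes over them.

```bash
python3 - <<'E'
from h import *
np.set_printoptions(precision=3,suppress=True)
for c,pts in(("scene",[(229,277),(266,244),(332,240)]),("side",[(381,286),(340,262),(332,222)])):
    p=capture(c);g=p["color"].max(2)
    for x,y in pts:
        m=(g[y-8:y+9,x-8:x+9]<50).astype(np.uint8)
        n,l,s,ce=cv2.connectedComponentsWithStats(m);k=1+np.argmax(s[1:,4]);q=ce[k]+[x-8,y-8]
        print(c,q,s[k,4],w(p,q,z=.121),w(p,q))
E
```

```text
scene [228.567 276.048] 104 [ 0.552 -0.175  0.121] [ 0.557 -0.176  0.131]
scene [265.722 244.   ] 90 [ 0.538 -0.076  0.121] [ 0.543 -0.078  0.13 ]
scene [331.385 240.352] 91 [0.614 0.034 0.121] [0.618 0.03  0.131]
side [380.979 286.362] 47 [ 0.547 -0.18   0.121] [ 0.542 -0.185  0.127]
side [339.081 263.811] 37 [ 0.532 -0.084  0.121] [ 0.528 -0.088  0.125]
side [327.5 224.5] 2 [0.601 0.032 0.121] [0.6   0.03  0.122]
```

Call:
{"fn": "drive_tool", "kwargs": {
  "rows": [
    [0.1,-0.2,0.05,0,0,0,0],
    [0.1,-0.2,0,0,0,0,0],
    [0.1,-0.2,0,0,0,0,0],
    [0.1,-0.2,0,0,0,0,0],
    [0.1,-0.2,0,0,0,0,0],
    [0.1,-0.2,0,0,0,0,0],
    [0.1,-0.2,0,0,0,0,0],
    [0.1,-0.2,0,0,0,0,0]
  ]
}}

```text
t: 2.3
position: [0.4434, 0.1641, 0.2367]
tool_rot: [0.538, 3.094, 0.002]
ft_force: [0.9, 0.8, 0.0]
width: 0.177
gripper_force: 0.0
```

Call:
{"fn": "drive_tool", "kwargs": {
  "rows": [
    [0.02,-0.2,0,0,0,0.16,0],
    [0,-0.2,0,0,0,0.16,0],
    [0,-0.2,0,0,0,0.16,0],
    [0,-0.2,0,0,0,0,0],
    [0.02,-0.03,0,0,0,0,0],
    [0,0,-0.15,0,0,0,0],
    [0,0,-0.15,0,0,0,0],
    [0,0,-0.13,0,0,0,0]
  ]
}}

```text
t: 3.3
position: [0.4547, -0.0799, 0.1058]
tool_rot: [-0.241, 3.132, 0.001]
ft_force: [0.1, 0.4, -0.8]
width: 0.007
gripper_force: 0.0
```

Call:
{"fn": "drive_tool", "kwargs": {
  "rows": [
    [0.06,-0.02,0,0,0,0,0],
    [0.06,0.005,0,0,0,0,0],
    [0.05,0.007,0,0,0,0,0],
    [0.05,0.007,0,0,0,0,0],
    [0.05,0.007,0,0,0,0,0],
    [0.05,0.007,0,0,0,0,0],
    [0.05,0.007,0,0,0,0,0],
    [0.03,0.004,0,0,0,0,0]
  ]
}}

```text
t: 4.3
position: [0.5763, -0.073, 0.1072]
tool_rot: [-0.24, 3.131, 0.0]
ft_force: [-0.5, 0.7, 0.3]
width: 0.002
gripper_force: 0.0
```

```bash
python3 - <<'E'
from h import *
p=capture("side");cv2.imwrite("pics/s2.png",cv2.resize(p["color"][160:400,200:520,::-1],None,fx=2,fy=2))
E
```

```text
(no output)
```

View pics/s2.png

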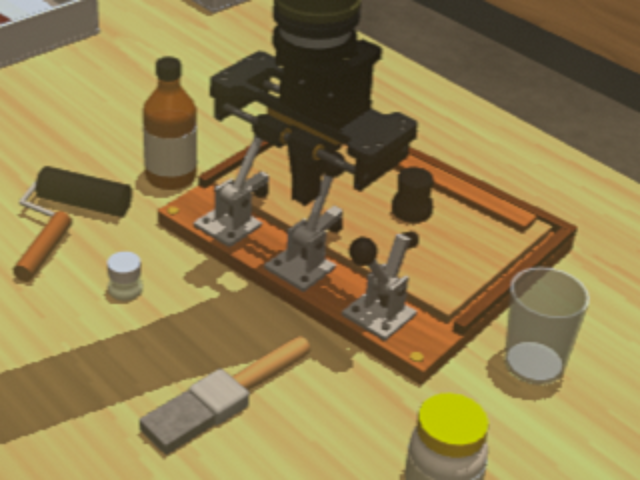

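The middle clamp (knob now hidden behind the gripper, handle near (320,200)) leans over the board like the third; the near one is still open, with its knob at (362,250). I'll back off and go to it.

Call:
{"fn": "drive_tool", "kwargs": {
  "rows": [
    [-0.18,-0.023,0,0,0,0,0],
    [-0.18,-0.023,0,0,0,0,0],
    [0,-0.17,0,0,0,0,0],
    [0,-0.165,0,0,0,0,0],
    [0,0,0,0,0,0,0],
    [0.06,0.007,0,0,0,0,0],
    [0.05,0.007,0,0,0,0,0],
    [0.05,0.007,0,0,0,0,0]
  ]
}}

```text
t: 5.35
position: [0.5158, -0.1808, 0.1071]
tool_rot: [0.241, -3.132, -0.001]
ft_force: [0.7, 0.9, 0.9]
width: 0.004
gripper_force: 0.0
```

Call:
{"fn": "drive_tool", "kwargs": {
  "rows": [
    [0.05,0.007,0,0,0,0,0],
    [0.05,0.007,0,0,0,0,0],
    [0.05,0.007,0,0,0,0,0],
    [0.05,0.007,0,0,0,0,0],
    [0.04,0.005,0,0,0,0,0],
    [0,0,0,0,0,0,0],
    [-0.18,-0.023,0,0,0,0,0],
    [-0.18,-0.023,0,0,0,0,0]
  ]
}}

```text
t: 6.35
position: [0.4772, -0.1863, 0.1068]
tool_rot: [0.239, -3.131, 0.002]
ft_force: [0.4, -1.1, 1.8]
width: 0.002
gripper_force: 0.0
```

Call:
{"fn": "drive_tool", "kwargs": {
  "rows": [
    [0,0,0.15,0,0,0,0],
    [0,0,0.15,0,0,0,0],
    [0,0,0.1,0,0,0,0],
    [0,0,0,0,0,0,0],
    [0,0,0,0,0,0,0],
    [0,0,0,0,0,0,0],
    [0,0,0,0,0,0,0],
    [0,0,0,0,0,0,0]
  ]
}}

```text
t: 7.35
position: [0.4785, -0.1858, 0.2267]
tool_rot: [0.239, -3.132, 0.0]
ft_force: [0.2, 0.7, 0.2]
width: 0.006
gripper_force: 0.0
```

```bash
python3 - <<'E'
from h import *
p=capture("side");cv2.imwrite("pics/s3.png",cv2.resize(p["color"][160:400,200:520,::-1],None,fx=2,fy=2))
E
```

```text
(no output)
```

View pics/s3.png

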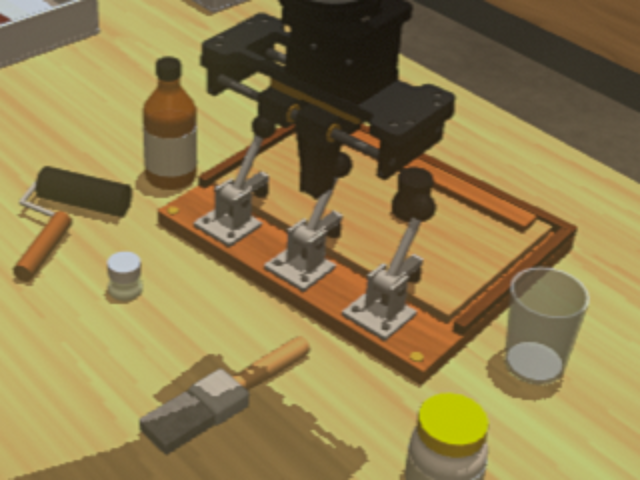

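All three handles now lean over the board in parallel (knobs at about (263,127), (340,165) and (413,207)). Everything else is where it was, and the arm is clear.

```bash
python3 -c "
from plant import job_done
print(job_done())"
```

```text
the job is handed in; nothing more can be done
None
```

I pushed both open clamps over with the fingertips. In the last picture all three handles lean locked over the board, nothing else looks moved, and the arm is clear. I've handed the job in, but it returned no verdict.

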